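Unguard and start the bead tumbler with its key

ROBOT

A 6-joint arm with a two-finger parallel gripper is mounted at the origin on a cart in front of the work surface, level with it; the furniture and walls round the work are solid. World frame = base frame: x ahead of the robot, y to its left, z up, the work surface at z = 0. Lengths are in m, angles in rad, forces in N, time in s.
With the tool pointing down it reaches from about 0.325 to 0.9 m from the base axis. Payload 3.5 kg.
Tool frame: the origin (TCP) lies at the very end of the fingers, on their centre line; the grasp point (between the pads) lies 19 mm behind it; z points along the fingers, x is the direction in which the jaws open and shut, and the axes are right-handed (so a half turn about z gives the same grasp; the last joint's range is limited). The gripper opens to 85 mm and grips with 20 to 120 N. Pads are 22 mm wide; open, the fingers measure 114 mm over their backs; the gripper's body (76 mm by 85 mm) begins 54 mm behind the grasp point. The pads swing forward as they close: fully open they stand 13 mm farther back than shut.
Start: joints at [-1.29, 0.276, -0.026, 1.268, 0, 1.467], TCP at [0.234, -0.58, 0.195] pointing down, gripper open.
Joint ranges: [-3.12, 3.12], [-0.85, 1.88], [-1.08, 1.24], [-1.95, 2.15], [-1.57, 1.53], [-3.14, 3.14]. Speed limits (rad/s): [2.57, 2.57, 3.14, 3.14, 3.14, 3.14].

INTERFACE

Orientations are given as a rotation vector (axis times angle).
In Python, from station import * gives the robot as it stands.
- The arm moves only by the shell command python3 -m crank 'ROWS' [FORCE]. ROWS is JSON, a list of rows, each a list of 7 numbers: the shift along the world's x, y, z in mm, then the turn, a rotation vector about the world's x, y, z in degrees, then the opening, from 0 (shut) to 1 (fully open). In form: [[x, y, z, ax, ay, az, jaw], ...]. A call has 1 to 8 rows; each row shifts and turns the pose as measured when the row begins; what a row does not reach is not made up. A row lasts 1/12 s, in which the tool goes at most 41.7 mm and 7.16 degrees, less where a joint would pass 70% of its speed; a pose out of reach is approached as far as the arm can. A call with a gripper value outside its range is refused whole. The fingers move at their own pace and stop on an object; FORCE is the grip in N (left out, the last holds). Time passes only in rows, so rows that do not move let the fingers close. It gives the time, the measured TCP pose, the force and the opening at its end, in the units of the state.
- state(): the state, without advancing time (a new reading comes with each control period).
- camera(name): name is "side" or "top"; returns (picture, depth): 384x512x3 uint8, red, green, blue; 384x512 float32, m along the optical axis (not along the pixel's ray), 0 where there is no reading.
- camera_params(name): a dict with "intrinsics" (3x3 intrinsics, pixels), "cam_to_world" (4x4, takes a point from camera to world coordinates). Camera axes: x right, y up, looking along -z (the intrinsics and any distortion apply to the point x, -y, -z); pixel columns grow to the right and rows downward; lengths in m; the calibration is good to about 2 mm. A picture is of the moment at which its call begins. camera_params takes no time and is no camera call.
- job_done(): hands the job in, once; it reports no verdict.
Trained networks look in the newest picture that a camera, given by its name, has taken for a name from the list of things; names that differ only in an ending like _2 or _b are one class to them, and where a whole thing is asked for, a point or a joint stands for the part that bears it (a point fixed in the world has none). Each returns a list of dicts, best first, with "p" (0 to 1); they miss things now and then, are a little off and sometimes report something else, mostly with a low value. They report only what shows in the picture. A call takes as long as a camera call. They do not tell look-alikes from the thing itself.
- regions_of(thing, camera): "pixels" (384x512 bool, what is visible of it) and "extent" ([left, top, right, bottom] in pixels, round what is visible of it).
The state is a dict: "time_s": time; "joints": joint angles; "joint_velocities": joint speeds; "effort": joint torques, N m; "eef_pos": TCP position; "tool_rot": TCP orientation; "wrist_force": force on the tool from outside, world axes, zero at the start; "torque": the same for the moment, N m; "finger_gap": finger opening in m.
Only numpy, scipy, OpenCV 4.12 (cv2) and the standard library are available. Lean on these libraries where they do the work, as an engineer would, in place of code of your own. Each camera call takes 0.05 s, during which the arm holds its last target. There are 200 camera calls.

TASK

Take the steel guard off the tumbler's key switch: slide it towards the front of the machine until its keyhole slots free the two studs, lift it off, and stand it upright on the bare table, clear of the machine. Then turn the key clockwise through RUN to START, hold it there for about half a second, and let it spring back to RUN so that the machine stays on. Do not push the other things on the table about.

Things in the scene. Friction and masses are not known exactly. Their poses are not given: they have to be found in the camera images.
- tumbler: Bead tumbler, grey box with aluminium deck 60 mm above the table, fixed. Origin on the table under the key's axis; x points from front to rear. It spans x -75 to +190 mm, y +-100 mm. A black drum lies across the rear of the deck: its front 102 mm behind the key axis, top 147 mm above the table.
- stud_left (a point): Foot, on the deck, of one of two headed studs, at x = 0, y = +64.5 mm of the tumbler; the other is its mirror image at y = -64.5. Shank 8 mm thick; head 17 mm wide, its underside 9 mm and top 14 mm above the deck.
- guard: Loose steel strap bent like a hat, bridging the key; 0.25 kg, 58 (x) x 166 (y) x 111 mm high. Origin at the centre of its underside, z up. Starts on the deck, axes along the tumbler's, origin 8 to 11 mm behind the stud line. Strap underside 72, top 76 mm above the origin; legs at y = +-44 mm. Once free, lift it 75 mm or more to clear the key.
- guard_grip (a point): Middle of the guard's grey upright grip tab, 99 mm above the guard's origin; tab 12 mm thick (x), 60 mm long (y), from 76 to 111 mm above the origin. Pinch it across x. Axes as the guard's.
- guard_slot (a point): Centre of the wide end of the left foot's keyhole slot, at x +9.5, y +64.5 mm of the guard (the right foot is the mirror image). Wide end 25 mm square, narrow part 12 mm wide, foot 4 mm thick. Slide the guard to its -x, about 17 to 21 mm, until this point is over the stud (4 mm play all round); only friction resists. Then lift straight up.
- key_grip (a point): Centre of the key's bow, a black upright plate 60 mm wide (x), 10 mm thick (y), 40 mm high, centre 106 mm above the table on the key axis; at first under the guard. Its x lies along the tumbler's x at OFF and turns clockwise (from above) by barrel + key. Free round the bow down to 20 mm below this point. Pinched across y it turns all the way in one grasp.
- barrel (a joint): Switch barrel that carries the key: 0 = OFF, 0.75 rad = RUN (a stop), clockwise from above. Starts between 0 and 0.12. Held by friction (0.05 N m), so it stays where it is left. Three dashes on the deck show, from front to left, where the bow's front end (the one with the small round eye) points at OFF, RUN (the longer dash) and START.
- key (a joint): Sprung part of the key's turn, clockwise from the barrel: 0 = rest, 0.55 rad = START (a stop). It stays at 0 while the barrel turns from OFF to RUN, then gives against the spring (0.1 N m at first, 0.16 N m at START) and springs back to 0 as soon as the key is let go, the barrel staying at RUN.
- jar: Bystander: white screw-top jar, 48 mm wide, 46 mm high, on the table to the right of the tumbler. Origin at the centre of its underside.
- stamp: Bystander: wooden stamp block, 50 x 52 x 27 mm, on the table to the left of the tumbler's rear part. Origin at the centre of its underside.
- loupe_b: Bystander: black loupe, 34 mm wide, 30 mm high, on the right part of the table. Origin at the centre of its underside.
- tin: Bystander: closed food tin, 58 mm wide, 72 mm high, at the left rear of the table. Origin at the centre of its underside. The table in front of it, x 0.34 to 0.56 and y 0.22 to 0.40 m, is bare.
Not all that is in view belongs to the job. Several things have the shape of the guard; the one meant has the colours described above.

How it is judged:
On the way, in this order (a step that is already met when the one before it is completed fails the run):
1. the guard stands upright on the table, let go (height (world z) of guard below 0.015 m and angle between guard's own z axis and vertical below 0.15 rad and linear speed of guard below 0.02 m/s and contact force between guard and the fingers below 0.1 N), for 0.2 s.
2. the key is held at START (value of joint barrel above 0.65 rad and value of joint key above 0.42 rad), for 0.25 s.
At the end, for the whole second after the job is handed in: The switch is on RUN (barrel above 0.60 rad, key sprung back below 0.08 rad), and the guard stands upright (within 0.15 rad) and still on the table (foot less than 15 mm above it), not touching the tumbler (value of joint barrel above 0.6 rad and value of joint key below 0.08 rad and height (world z) of guard below 0.015 m and angle between guard's own z axis and vertical below 0.15 rad and contact force between guard and tumbler below 0.1 N and linear speed of guard below 0.02 m/s).
It fails at once if a bystander (jar, stamp, loupe or tin) is pushed more than 30 mm (distance of any of jar, stamp, loupe_b, tin from where it was at the start of the episode above 0.03 m).
It also fails if it takes over 58 s, if anything falls off the work surface, if the arm or the gripper's body presses on something with over 40 N, if the wrist force passes 120 N, or if a joint passes its speed limit or range.

## Working session

There is one attempt and no reset: what is moved stays moved. The work goes in short steps, Python scripts to look and compute and a shell command to move; the robot and the scene stay as the last step left them, time stands still between calls to the robot, and variables do not carry over. Pictures are saved under pics/ and viewed, about 8 in all and at most 12, crops included, and the job is handed in when it is done.

```bash
mkdir -p pics
cat > h.py <<'E'
from station import *
import numpy as np, cv2
def pts(name, depth):
    P=camera_params(name);K=np.array(P["intrinsics"]);T=np.array(P["cam_to_world"])
    v,u=np.mgrid[0:depth.shape[0],0:depth.shape[1]]
    x=(u-K[0,2])/K[0,0]*depth;y=(v-K[1,2])/K[1,1]*depth
    c=np.stack([x,-y,-depth,np.ones_like(depth)],-1)
    return (c@T.T)[...,:3]
def save(img,n): cv2.imwrite("pics/"+n,img[...,::-1])
E
python3 - <<'E'
from h import *
s=state();print({k:np.round(v,3) for k,v in s.items()})
for c in("top","side"):
    im,d=camera(c);save(im,c+"0.png");W=pts(c,d)
    print(c,{k:np.round(v,2).tolist() for k,v in camera_params(c).items()})
    for t in("guard","guard_grip","tumbler","key_grip","jar","stamp","loupe_b","tin"):
        for r in regions_of(t,c)[:4]:
            m=r["pixels"]&(d>0)
            if m.sum()>3:
                w=W[m];print(t,round(r["p"],2),np.round(r["extent"]),"med",np.round(np.median(w,0),3),"lo",np.round(np.percentile(w,3,axis=0),3),"hi",np.round(np.percentile(w,97,axis=0),3))
E
```

```text
{'time_s': np.float64(0.0), 'joints': array([-1.29 ,  0.277, -0.028,  1.268,  0.   ,  1.467]), 'joint_velocities': array([ 0.001, -0.001,  0.001,  0.   ,  0.002,  0.001]), 'effort': array([-1.0000e-03, -4.4551e+01,  2.9521e+01,  1.6000e-02, -0.0000e+00,
        0.0000e+00]), 'eef_pos': array([ 0.234, -0.579,  0.194]), 'tool_rot': array([-2.603,  1.756,  0.003]), 'wrist_force': array([-0.337,  0.861, -0.866]), 'torque': array([0.023, 0.033, 0.056]), 'finger_gap': np.float64(0.085)}
top {'intrinsics': [[373.56, 0.0, 258.97], [0.0, 373.56, 188.78], [0.0, 0.0, 1.0]], 'cam_to_world': [[-0.01, 1.0, -0.04, 0.46], [-1.0, -0.01, 0.01, -0.05], [0.01, 0.04, 1.0, 1.57], [0.0, 0.0, 0.0, 1.0]]}
guard 0.81 [287. 202. 307. 246.] med [ 0.392 -0.228  0.073] lo [ 0.319 -0.274 -0.003] hi [ 0.458 -0.195  0.11 ]
guard 0.76 [217. 191. 260. 207.] med [0.479 0.009 0.133] lo [ 0.456 -0.065  0.058] hi [0.51  0.088 0.17 ]
guard 0.63 [288. 157. 332. 173.] med [ 0.618 -0.274  0.073] lo [ 0.594 -0.361 -0.003] hi [ 0.65  -0.206  0.11 ]
guard_grip 0.8 [282. 204. 310. 242.] med [ 0.39  -0.228  0.073] lo [ 0.315 -0.27
[... 1842 characters left out ...]
 lo [ 0.406 -0.095  0.012] hi [0.647 0.08  0.141]
key_grip 0.21 [273. 143. 288. 166.] med [0.641 0.336 0.047] lo [ 0.615  0.322 -0.   ] hi [0.668 0.439 0.07 ]
jar 0.68 [254. 224. 274. 242.] med [ 0.545 -0.16   0.031] lo [ 0.523 -0.169  0.   ] hi [ 0.564 -0.133  0.046]
jar 0.4 [218. 159. 299. 231.] med [ 0.559 -0.063  0.057] lo [ 0.405 -0.095  0.013] hi [0.647 0.083 0.141]
loupe_b 0.57 [231. 164. 252. 212.] med [ 0.48  -0.035  0.118] lo [ 0.453 -0.071  0.059] hi [0.508 0.045 0.167]
loupe_b 0.51 [285. 304. 304. 322.] med [ 0.594 -0.505  0.019] lo [ 0.58  -0.514 -0.   ] hi [ 0.608 -0.486  0.029]
tin 0.67 [273. 143. 286. 166.] med [0.642 0.334 0.048] lo [0.615 0.32  0.005] hi [0.668 0.376 0.071]
```

Run:
```python
from h import *
im,d=camera("top");W=pts("top",d)
a=cv2.resize(im[140:260,130:350],None,fx=3.5,fy=3.5,interpolation=cv2.INTER_CUBIC)
im2,d2=camera("side");W2=pts("side",d2)
b=cv2.resize(im2[130:340,170:330],(320,420),interpolation=cv2.INTER_CUBIC)
save(a,"topc.png");save(b,"sidec.png");
p=np.zeros((600,800,3),np.uint8);p[:420,:770]=a;save(p[:420],"topc.png")
reg=lambda W:(abs(W[...,0]-.48)<.06)&(abs(W[...,1]-.01)<.12)
for n,w,dd in(("top",W,d),("side",W2,d2)):
  m=reg(w)&(dd>0)
  for lo,hi,nm in((.155,.185,"tab"),(.13,.142,"strap")):
    q=w[m&(w[...,2]>lo)&(w[...,2]<hi)]
    r=cv2.minAreaRect((q[:,:2]*1000).astype(np.float32));print(n,nm,len(q),r,np.round(np.median(q,0),4),q.min(0).round(3),q.max(0).round(3))
# tumbler body
m=(d>0)&(W[...,2]>.045)&(W[...,2]<.075)&(abs(W[...,1]-.01)<.14)&(W[...,0]>.36)&(W[...,0]<.7)
q=W[m];print("deck",cv2.minAreaRect((q[:,:2]*1000).astype(np.float32)))
```

```text
top tab 48 ((482.4062194824219, 9.279081344604492), (56.45238494873047, 7.644948482513428), 89.42477416992188) [0.4824 0.0092 0.1689] [ 0.478 -0.019  0.161] [0.486 0.038 0.176]
top strap 288 ((481.1600341796875, 10.75400161743164), (88.49285888671875, 57.554222106933594), 89.6269760131836) [0.4827 0.0089 0.1347] [ 0.453 -0.034  0.13 ] [0.51  0.055 0.141]
side tab 42 ((479.5650634765625, 4.014347076416016), (61.872032165527344, 10.26613998413086), 88.0682373046875) [ 0.4803 -0.003   0.1659] [ 0.474 -0.027  0.155] [0.486 0.035 0.172]
side strap 212 ((479.9489440917969, 6.274250030517578), (56.918392181396484, 100.52091217041016), 1.7372466325759888) [ 0.4792 -0.0018  0.1333] [ 0.451 -0.044  0.13 ] [0.509 0.056 0.142]
deck ((531.4506225585938, -8.466384887695312), (236.7028045654297, 265.28839111328125), 89.80923461914062)
```

View pics/topc.png

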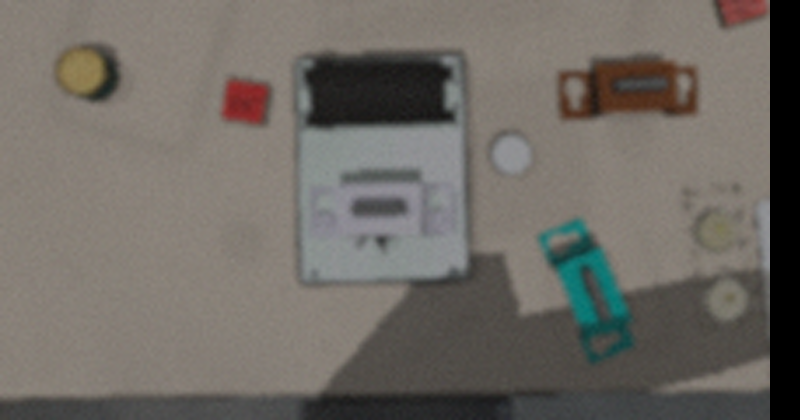

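View pics/sidec.png

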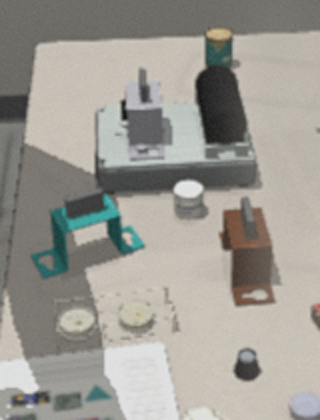

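Three guard-shaped things appear in the top crop: steel/grey on the tumbler deck (380,205), teal (585,290) and rust brown (640,85). The steel one with the grey tab, sitting on the studs, fits the description. It measures about (0.481, 0.009) with yaw about 0 and its tab top at 0.171, which agrees with 60 + 111 mm. The bystanders are the tin (85,70), stamp (245,100) and jar (510,152), plus the loupe in the side crop (247,362).

```bash
python3 -m crank '[[0,0,30,0,0,0,1],[0,0,40,0,0,0,1],[14,34,15,0,0,6,1],[14,34,0,0,0,6,1],[14,34,0,0,0,6,1],[14,34,0,0,0,6,1],[14,34,0,0,0,6,1],[14,34,0,0,0,6,1]]' 40; python3 -m crank '[[14,34,0,0,0,6,1],[14,34,0,0,0,6,1],[14,34,0,0,0,6,1],[14,34,0,0,0,6,1],[14,34,0,0,0,6,1],[14,34,0,0,0,2,1],[14,34,0,0,0,0,1],[14,34,0,0,0,0,1]]'
```

```text
time_s: 1.67
eef_pos: [0.3175, -0.3745, 0.2819]
tool_rot: [3.022, -0.84, 0.001]
wrist_force: [0.5, 1.2, 0.2]
finger_gap: 0.085
time_s: 2.33
eef_pos: [0.4319, -0.0888, 0.2844]
tool_rot: [3.133, 0.072, 0.015]
wrist_force: [0.5, -0.1, -0.1]
finger_gap: 0.0853
```

```bash
python3 -m crank '[[16,33,0,0,0,-3,1],[16,33,0,0,0,0,1],[15,30,0,0,0,0,1],[0,0,-30,0,0,0,1],[0,0,-30,0,0,0,1],[0,0,0,0,0,0,1],[0,0,0,0,0,0,1]]'
python3 - <<'E'
from h import *
s=state();print(s["eef_pos"],s["tool_rot"])
im,d=camera("side");W=pts("side",d)
m=(d>0)&(abs(W[...,0]-.48)<.06)&(abs(W[...,1]-.01)<.06)&(W[...,2]>.15)&(W[...,2]<.175)
q=W[m];print(len(q),q.min(0),q.max(0))
save(cv2.resize(im[110:230,190:310],None,fx=5,fy=5,interpolation=cv2.INTER_CUBIC),"s2.png")
E
```

```text
time_s: 2.92
eef_pos: [0.4842, 0.0214, 0.2268]
tool_rot: [3.134, 0.008, 0.031]
wrist_force: [-0.1, -0.3, 0.1]
finger_gap: 0.0855
[0.48418576 0.02136657 0.22676664] [3.13426494 0.00766916 0.03149579]
45 [ 0.47422975 -0.02733576  0.15191138] [0.48546862 0.03180558 0.17156208]
```

View pics/s2.png

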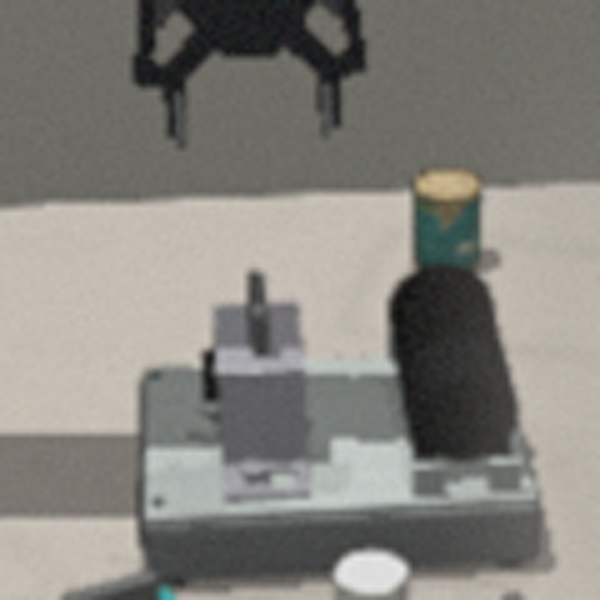

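```bash
python3 -m crank '[[-3,-12,0,0,1.1,0,1],[0,0,-25,0,0,0,1],[0,0,-25,0,0,0,1],[0,0,-18,0,0,0,1],[0,0,-10,0,0,0,1],[0,0,0,0,0,0,1]]'
```

```text
time_s: 3.47
eef_pos: [0.488, 0.0008, 0.1579]
tool_rot: [3.13, -0.004, 0.024]
wrist_force: [0.4, 0.6, -1.4]
finger_gap: 0.0856
```

```bash
python3 -m crank '[[-7,8,0,0,0.8,0,1],[0,0,0,0,0,0,1],[0,0,-10,0,0,0,1],[0,0,0,0,0,0,1],[0,0,0,0,0,0,1]]'
```

```text
time_s: 3.88
eef_pos: [0.4846, 0.0074, 0.1532]
tool_rot: [3.128, -0.008, 0.013]
wrist_force: [0.2, -0.3, 1.7]
finger_gap: 0.0853
```

```bash
python3 -m crank '[[-5,2,-6,0,0.6,0,1],[-1,0,-6,0,0,0,1],[0,0,-4,0,0,0,1],[0,0,0,0,0,0,1],[0,0,0,0,0,0,1]]'
```

```text
time_s: 4.3
eef_pos: [0.4782, 0.01, 0.1361]
tool_rot: [3.128, -0.006, -0.004]
wrist_force: [-0.1, -0.1, 0.4]
finger_gap: 0.0854
```

```bash
python3 -m crank '[[2,0,8,0,0,0,1],[0,0,0,0,0,0,1],[0,0,0,0,0,0,1]]'; python3 -m crank '[[0,0,0,0,0,0,0.3],[0,0,0,0,0,0,0.1],[0,0,0,0,0,0,0],[0,0,0,0,0,0,0],[0,0,0,0,0,0,0],[0,0,0,0,0,0,0],[0,0,0,0,0,0,0],[0,0,0,0,0,0,0]]' 40
```

```text
time_s: 4.55
eef_pos: [0.48, 0.0101, 0.1445]
tool_rot: [3.128, -0.006, -0.005]
wrist_force: [-0.6, -0.2, -1.0]
finger_gap: 0.0852
time_s: 5.22
eef_pos: [0.481, 0.0098, 0.1455]
tool_rot: [3.128, -0.006, -0.002]
wrist_force: [0.1, 0.6, 0.0]
finger_gap: 0.0001
```

Run:
```python
from h import *
im,d=camera("side");W=pts("side",d)
a=cv2.resize(im[120:240,190:310],None,fx=4,fy=4,interpolation=cv2.INTER_CUBIC)
im,d=camera("top")
b=cv2.resize(im[150:270,180:300],None,fx=3,fy=3,interpolation=cv2.INTER_CUBIC)
p=np.zeros((480,800,3),np.uint8);p[:,:440]=a[:,:440];p[:360,440:800]=b;save(p,"s3.png");print(state()["eef_pos"],state()["finger_gap"])
```

```text
[0.48102412 0.00983622 0.14553092] 0.00012874972684570396
```

View pics/s3.png

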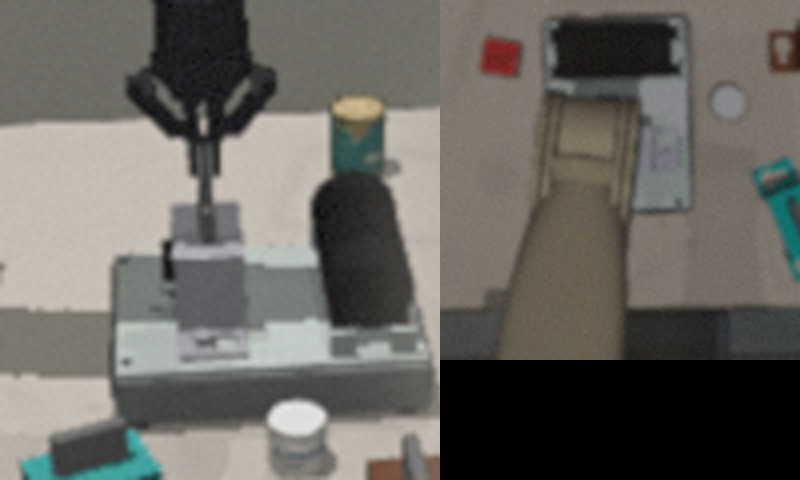

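Run:
```python
from h import *
im,d=camera("side");W=pts("side",d)
for r in range(150,188,2):
    print(r,[(c,np.round(W[r,c]*1000).astype(int).tolist(),im[r,c].tolist()) for c in (239,241,243)])
```

```text
150 [(239, [477, 2, 238], [75, 73, 70]), (241, [484, 21, 228], [136, 133, 127]), (243, [490, -6, 241], [29, 29, 33])]
152 [(239, [477, -6, 235], [59, 57, 56]), (241, [483, 4, 229], [127, 123, 115]), (243, [490, 2, 230], [28, 29, 30])]
154 [(239, [476, -2, 226], [32, 31, 34]), (241, [483, -7, 228], [36, 35, 35]), (243, [489, 1, 223], [27, 30, 32])]
156 [(239, [476, 1, 217], [66, 67, 68]), (241, [483, -3, 219], [66, 66, 67]), (243, [489, 5, 214], [46, 48, 51])]
158 [(239, [476, 0, 210], [80, 78, 79]), (241, [482, -5, 212], [69, 70, 72]), (243, [489, 5, 207], [49, 50, 51])]
160 [(239, [476, 0, 203], [80, 81, 80]), (241, [482, -12, 209], [71, 73, 70]), (243, [489, 5, 200], [60, 63, 62])]
162 [(239, [476, 0, 195], [73, 76, 77]), (241, [482, -11, 201], [64, 65, 63]), (243, [489, -1, 195], [65, 65, 66])]
164 [(239, [475, 2, 187], [116, 114, 111]), (241, [482, 1, 187], [63, 60, 63]), (243, [488, 4, 185], [136, 135, 127])]
166 [(239, [475, -3, 182], [144, 139, 134]), (241, [482, 21, 169], [58, 60, 59]), (243, [496, 338, -7], [172, 163, 157])]
168 [(239, [475, 9, 168], [137, 132, 126]), (241, 
[... 457 characters left out ...]
90, 90, 92]), (241, [480, -13, 150], [64, 66, 66]), (243, [488, 17, 132], [78, 78, 78])]
178 [(239, [474, 4, 133], [95, 94, 95]), (241, [480, -18, 145], [62, 62, 63]), (243, [487, 6, 131], [69, 71, 71])]
180 [(239, [473, -12, 134], [100, 101, 104]), (241, [480, -22, 140], [69, 70, 69]), (243, [486, -17, 136], [79, 79, 82])]
182 [(239, [473, -24, 134], [165, 165, 171]), (241, [479, -30, 137], [164, 162, 169]), (243, [486, -27, 135], [170, 170, 175])]
184 [(239, [473, -27, 128], [159, 158, 164]), (241, [479, -34, 132], [166, 165, 170]), (243, [485, -38, 134], [140, 142, 145])]
186 [(239, [472, -36, 126], [94, 93, 94]), (241, [479, -34, 124], [94, 92, 96]), (243, [485, -36, 125], [94, 95, 96])]
```

```bash
python3 -m crank '[[-4,0,0,0,0,0,0],[-4,0,0,0,0,0,0],[-4,0,0,0,0,0,0],[0,0,0,0,0,0,0]]'
python3 - <<'E'
from h import *
im,d=camera("side");W=pts("side",d)
m=(d>0)&(abs(W[...,0]-.475)<.06)&(W[...,1]<-.02)&(W[...,1]>-.07)&(W[...,2]>.09)&(W[...,2]<.13)
q=W[m];print(len(q),np.percentile(q[:,0],[2,50,98]))
m=(d>0)&(abs(W[...,0]-.475)<.06)&(abs(W[...,1]+.01)<.06)&(W[...,2]>.13)&(W[...,2]<.142)
q=W[m];print(len(q),np.percentile(q[:,0],[2,50,98]))
save(cv2.resize(im[130:220,200:290],None,fx=6,fy=6,interpolation=cv2.INTER_CUBIC),"s4.png")
E
```

```text
time_s: 5.7
eef_pos: [0.4676, 0.0099, 0.1453]
tool_rot: [3.128, -0.006, -0.003]
wrist_force: [-0.2, 0.1, 0.6]
finger_gap: 0.0001
185 [0.45247976 0.48113043 0.5081572 ]
208 [0.4528287  0.47632077 0.50796609]
```

View pics/s4.png

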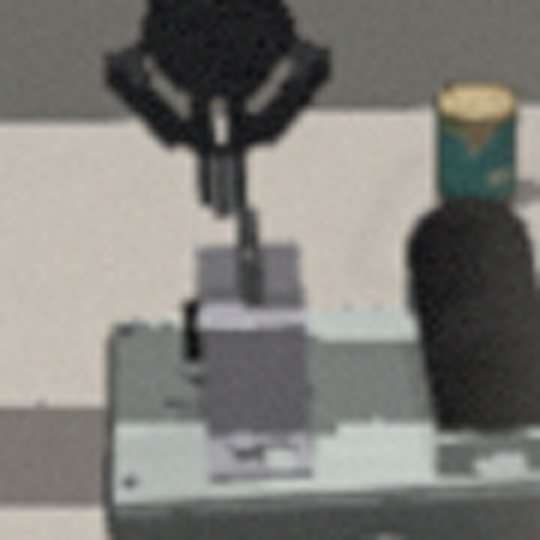

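Run:
```python
from h import *
ds=[camera("side") for _ in range(5)]
d=np.median([x[1] for x in ds],0);W=pts("side",d)
m=(d>0)&(abs(W[...,0]-.4676)<.012)&(abs(W[...,1]-.01)<.04)&(W[...,2]>.14)&(W[...,2]<.26)
for r in range(145,178):
    c=np.where(m[r])[0]
    if len(c): print(r,c.min(),c.max(),np.round(W[r,c].mean(0)*1000))
print(state()["joints"])
P=camera_params("side");K=np.array(P["intrinsics"]);T=np.linalg.inv(np.array(P["cam_to_world"]))
for z in(.145,.165,.18,.2):
    c=T@[.4676,.0099,z,1];print(z,K[0,2]+K[0,0]*c[0]/-c[2],K[1,2]+K[1,1]*-c[1]/-c[2])
```

```text
145 235 237 [468.   1. 257.]
146 233 239 [468.  -4. 256.]
147 233 239 [467.   0. 250.]
148 233 239 [467.  -2. 248.]
149 233 239 [467.  -0. 243.]
150 233 239 [467.  -0. 240.]
151 233 239 [467.   1. 235.]
152 233 239 [467.   0. 232.]
153 233 239 [467.  -0. 229.]
154 233 239 [467.   1. 224.]
155 233 240 [468.  -0. 222.]
156 233 240 [468.   1. 217.]
157 233 240 [468.   2. 213.]
158 233 240 [468.   2. 209.]
159 233 240 [468.   0. 207.]
160 233 240 [468.   2. 202.]
161 233 240 [468.   2. 198.]
162 233 240 [467.   2. 195.]
163 233 240 [467.   1. 191.]
164 233 240 [467.   2. 187.]
165 235 240 [470.   9. 179.]
166 235 240 [470.   6. 177.]
167 239 240 [477.  15. 168.]
168 239 240 [477.  12. 166.]
169 239 240 [476.   3. 167.]
170 239 240 [476.  -2. 167.]
171 239 240 [476.  -8. 166.]
172 239 240 [476. -10. 163.]
173 239 240 [476. -10. 160.]
174 239 240 [476.  -9. 155.]
175 239 240 [476.  -5. 149.]
176 240 240 [477. -21. 155.]
177 240 240 [477. -18. 149.]
[-0.10751982  0.03367985 -0.4217984   1.11448564 -0.01355557  1.46730019]
0.145 237.0193575113079 173.9509673580152
0.165 236.81407879431467 168.7260509307198
0.18 236.6583528786394 164.76239163430012
0.2 236.44831972115696 159.41646142350874
```

The shut fingers are visibly above the tab. The depth image puts the fingertip at z≈0.180, while the state reports 0.145. The tab and strap heights from depth match the given sizes, so the reported TCP z reads about 35 mm low. x and y agree. I'll lower by that amount, watching the force.

```bash
python3 -m crank '[[6,0,4,0,0,0,1],[6,0,0,0,0,0,1],[1,0,0,0,0,0,1],[0,0,0,0,0,0,1],[0,0,0,0,0,0,1],[0,0,0,0,0,0,1]]';  python3 -m crank '[[0,0,-8,0,0,0,1],[0,0,-8,0,0,0,1],[0,0,-8,0,0,0,1],[0,0,0,0,0,0,1],[0,0,0,0,0,0,1]]'
python3 - <<'E'
from h import *
ds=[camera("side") for _ in range(3)]
d=np.median([x[1] for x in ds],0);W=pts("side",d)
m=(d>0)&(abs(abs(W[...,0]-.48)-.048)<.012)&(abs(W[...,1]-.01)<.03)&(W[...,2]>.1)&(W[...,2]<.3)
for r in range(145,185):
    c=np.where(m[r])[0]
    if len(c): print(r,c.tolist(),np.round(W[r,c].mean(0)*1000))
E
```

```text
time_s: 6.5
eef_pos: [0.4849, 0.0097, 0.1503]
tool_rot: [3.128, -0.006, 0.001]
wrist_force: [-0.6, 0.6, -0.0]
finger_gap: 0.0721
time_s: 6.92
eef_pos: [0.4836, 0.0098, 0.1228]
tool_rot: [3.128, -0.006, -0.002]
wrist_force: [-0.8, 0.8, 0.1]
finger_gap: 0.0856
145 [221, 222, 223, 224, 225, 252, 258] [456.   1. 257.]
146 [222, 223, 224, 252] [450.   8. 251.]
147 [222, 251, 252, 253] [496.  18. 240.]
148 [222, 228, 251, 252, 253] [485.  15. 238.]
149 [222, 228, 252, 253, 254] [486.  12. 236.]
150 [222, 227, 228, 252, 253, 254, 255] [485.   7. 235.]
151 [222, 226, 227, 228, 252, 253, 254, 255, 256] [485.   9. 231.]
152 [222, 226, 227, 228, 252, 253, 254, 255, 256, 257, 258] [494.   6. 228.]
153 [222, 223, 224, 225, 226, 227, 228, 252, 253, 254, 255, 256, 257, 258] [480.   5. 226.]
154 [222, 223, 224, 225, 226, 227, 228, 252, 253, 254, 255, 256, 257, 258] [480.   1. 224.]
155 [222, 223, 224, 225, 226, 227, 228, 253, 254, 255, 256, 257, 258] [477.  -1. 222.]
156 [222, 223, 224, 225, 226, 227, 228, 229, 254, 255, 256, 257, 258] [471.  -1. 218.]
157 [222, 223, 224, 225, 226, 227, 228, 254, 25
[... 156 characters left out ...]
 257, 258] [483.   3. 205.]
160 [224, 225, 226, 227, 228, 254, 255, 256, 257, 258] [482.   2. 201.]
161 [224, 225, 226, 227, 228, 254, 255, 256, 257, 258] [482.   3. 197.]
162 [225, 226, 227, 228, 254, 255, 256, 257, 258] [488.   3. 193.]
163 [225, 226, 227, 228, 255, 256, 257, 258] [484.   1. 191.]
164 [225, 226, 227, 228, 255, 256, 257, 258] [484.   1. 187.]
165 [225, 226, 227, 228, 255, 256, 257, 258] [483.  -1. 184.]
166 [225, 226, 227, 228, 255, 256, 257] [476.   2. 179.]
167 [225, 226, 227, 228, 255, 256] [466.  -0. 177.]
168 [227, 228] [437.  -1. 175.]
180 [230] [443.  10. 123.]
181 [230] [443.   2. 124.]
182 [230] [443.   4. 118.]
183 [230] [443.   7. 113.]
184 [230] [443.   0. 113.]
```

```bash
python3 -m crank '[[-3,0,-8,0,0,0,1],[0,0,-7,0,0,0,1],[0,0,0,0,0,0,1],[0,0,0,0,0,0,1]]'; python3 -m crank '[[0,0,0,0,0,0,0.4],[0,0,0,0,0,0,0.2],[0,0,0,0,0,0,0],[0,0,0,0,0,0,0],[0,0,0,0,0,0,0],[0,0,0,0,0,0,0],[0,0,0,0,0,0,0]]' 60
```

```text
time_s: 7.4
eef_pos: [0.4818, 0.0096, 0.1079]
tool_rot: [3.128, -0.006, 0.003]
wrist_force: [0.2, 0.5, 0.7]
finger_gap: 0.0851
time_s: 7.98
eef_pos: [0.482, 0.0096, 0.1083]
tool_rot: [3.128, -0.006, 0.004]
wrist_force: [0.1, 0.4, -0.8]
finger_gap: 0.0107
```

```bash
python3 -m crank '[[-4,0,0,0,0,0,0],[-5,0,0,0,0,0,0],[-5,0,0,0,0,0,0],[-3,0,0,0,0,0,0],[0,0,0,0,0,0,0],[0,0,0,0,0,0,0]]'
```

```text
time_s: 8.48
eef_pos: [0.4634, 0.0096, 0.1082]
tool_rot: [3.128, -0.006, 0.006]
wrist_force: [1.4, 0.4, -1.6]
finger_gap: 0.011
```

```bash
python3 -m crank '[[0,0,3,0,0,0,0],[0,0,3,0,0,0,0],[0,0,3,0,0,0,0],[0,0,0,0,0,0,0],[0,0,0,0,0,0,0]]'
```

```text
time_s: 8.9
eef_pos: [0.4605, 0.0099, 0.1164]
tool_rot: [3.128, -0.006, -0.003]
wrist_force: [0.6, 0.0, -3.1]
finger_gap: 0.0112
```

```bash
python3 -m crank '[[2,0,4,0,0,0,0],[0,0,5,0,0,0,0],[0,0,5,0,0,0,0],[0,0,10,0,0,0,0],[0,0,20,0,0,0,0],[0,0,30,0,0,0,0],[0,0,30,0,0,0,0],[0,0,10,0,0,0,0]]'
```

```text
time_s: 9.57
eef_pos: [0.458, 0.0105, 0.2346]
tool_rot: [3.129, -0.006, -0.018]
wrist_force: [1.7, -0.3, -3.4]
finger_gap: 0.0106
```

```bash
python3 -m crank '[[0,20,0,0,0,0,0],[0,35,0,0,0,0,0],[0,38,0,0,0,0,0],[0,38,0,0,0,0,0],[0,38,0,0,0,0,0],[0,38,0,0,0,0,0],[0,30,0,0,0,0,0],[0,20,0,0,0,0,0]]'; python3 -m crank '[[0,0,0,0,0,0,0],[0,0,0,0,0,0,0]]'
```

```text
time_s: 10.23
eef_pos: [0.4638, 0.2743, 0.2512]
tool_rot: [3.129, -0.025, 0.02]
wrist_force: [1.4, -0.6, -2.2]
finger_gap: 0.011
time_s: 10.4
eef_pos: [0.4636, 0.2794, 0.2529]
tool_rot: [3.132, -0.014, 0.023]
wrist_force: [-0.7, -0.4, -2.3]
finger_gap: 0.0109
```

```bash
python3 -m crank '[[-4,32,0,0,0.9,0,0],[0,0,-30,0,0,0,0],[0,0,-35,0,0,0,0],[0,0,-35,0,0,0,0],[0,0,-30,0,0,0,0],[0,0,-15,0,0,0,0],[0,0,0,0,0,0,0],[0,0,0,0,0,0,0]]'
```

```text
time_s: 11.07
eef_pos: [0.4633, 0.3072, 0.111]
tool_rot: [3.133, -0.025, 0.014]
wrist_force: [1.1, -0.2, -2.4]
finger_gap: 0.0109
```

```bash
python3 -m crank '[[0,0,-15,0,0,0,0],[0,0,-15,0,0,0,0],[0,0,-10,0,0.4,0,0],[0,0,-5,0,0,0,0],[0,0,0,0,0,0,0],[0,0,0,0,0,0,0]]'
```

```text
time_s: 11.57
eef_pos: [0.4709, 0.3074, 0.0744]
tool_rot: [3.139, -0.032, 0.023]
wrist_force: [-0.8, -0.1, -2.3]
finger_gap: 0.011
```

```bash
python3 -m crank '[[0,0,-6,0,0.8,0,0],[0,0,-6,0,0,0,0],[0,0,-5,0,0,0,0],[0,0,-3,0,0,0,0],[0,0,0,0,0,0,0],[0,0,0,0,0,0,0]]'
```

```text
time_s: 12.07
eef_pos: [0.4738, 0.3087, 0.0557]
tool_rot: [-3.141, 0.032, -0.007]
wrist_force: [0.9, -0.0, -2.9]
finger_gap: 0.0109
```

```bash
python3 -m crank '[[0,0,-3,0,0,0,0],[0,0,-2,0,0,0,0],[0,0,0,0,0,0,0]]'
```

```text
time_s: 12.32
eef_pos: [0.4735, 0.3087, 0.0502]
tool_rot: [3.141, -0.032, 0.006]
wrist_force: [-0.6, -0.3, -3.1]
finger_gap: 0.0109
```

```bash
python3 -m crank '[[0,0,-3,0,0,0,0],[0,0,-1,0,0,0,0],[0,0,0,0,0,0,0]]'
```

```text
time_s: 12.57
eef_pos: [0.4745, 0.3101, 0.0489]
tool_rot: [-3.14, 0.032, -0.009]
wrist_force: [-1.8, -0.9, -1.2]
finger_gap: 0.0109
```

```bash
python3 -m crank '[[0,0,-1.5,0,0,0,0],[0,0,0,0,0,0,0]]';python3 -m crank '[[0,0,0,0,0,0,0.2],[0,0,0,0,0,0,0.5],[0,0,0,0,0,0,1],[0,0,0,0,0,0,1],[0,0,0,0,0,0,1],[0,0,0,0,0,0,1]]'; python3 -m crank '[[0,0,10,0,0,0,1],[0,0,20,0,0,0,1],[0,0,35,0,0,0,1],[0,0,35,0,0,0,1],[0,0,35,0,0,0,1],[0,0,20,0,0,0,1],[0,-20,0,0,0,0,1]]'
```

```text
time_s: 12.73
eef_pos: [0.4749, 0.3104, 0.0487]
tool_rot: [-3.139, 0.032, -0.011]
wrist_force: [-1.5, -1.0, -0.7]
finger_gap: 0.0106
time_s: 13.23
eef_pos: [0.4773, 0.3117, 0.0491]
tool_rot: [-3.136, 0.031, -0.018]
wrist_force: [0.1, 0.3, 0.5]
finger_gap: 0.0764
time_s: 13.82
eef_pos: [0.4734, 0.2913, 0.2118]
tool_rot: [-3.137, 0.027, -0.011]
wrist_force: [1.6, 0.3, 1.0]
finger_gap: 0.085
```

Now find the key, and check that the guard is standing.

Run:
```python
from h import *
C={}
for n in("side","top"):
    ds=[camera(n) for _ in range(4)];d=np.median([x[1] for x in ds],0);W=pts(n,d);C[n]=ds[-1][0]
    m=(d>0)&(abs(W[...,0]-.4735)<.05)&(abs(W[...,1]-.006)<.04)&(W[...,2]>.09)&(W[...,2]<.14)
    q=W[m]
    if len(q): print(n,"key",len(q),np.median(q,0).round(4),q.min(0).round(3),q.max(0).round(3),cv2.minAreaRect((q[:,:2]*1000).astype(np.float32)))
    for t in("guard","key_grip","tumbler"):
        for r in regions_of(t,n)[:4]:
            w=W[r["pixels"]&(d>0)];print(n,t,round(r["p"],2),np.round(np.median(w,0),3),np.percentile(w,3,axis=0).round(3),np.percentile(w,97,axis=0).round(3))
a=cv2.resize(C["side"][110:230,190:310],(480,480),interpolation=cv2.INTER_CUBIC)
b=cv2.resize(C["top"][150:230,195:275],(320,320),interpolation=cv2.INTER_CUBIC)
p=np.zeros((480,800,3),np.uint8);p[:,:480]=a;p[:320,480:]=b;save(p,"s5.png")
```

```text
side key 169 [0.4699 0.0033 0.1092] [ 0.442 -0.001  0.09 ] [0.5   0.01  0.125] ((470.9693603515625, 4.534786224365234), (10.13449764251709, 58.38022994995117), 88.69300842285156)
side guard 0.85 [ 0.617 -0.331  0.052] [ 0.591 -0.367 -0.003] [ 0.649 -0.231  0.107]
side guard 0.84 [0.472 0.264 0.054] [ 0.446  0.237 -0.001] [0.498 0.343 0.105]
side guard 0.62 [ 0.377 -0.24   0.049] [ 0.311 -0.281 -0.004] [ 0.457 -0.172  0.107]
side key_grip 0.61 [0.47  0.003 0.104] [0.443 0.    0.075] [0.5   0.009 0.124]
side tumbler 0.7 [ 0.54  -0.054  0.057] [ 0.406 -0.093 -0.001] [0.65  0.096 0.141]
top key 45 [0.4715 0.0093 0.1234] [0.444 0.005 0.119] [0.503 0.013 0.128] ((473.5391845703125, 9.332511901855469), (7.9535603523254395, 58.08554458618164), 89.62324523925781)
top guard 0.77 [ 0.391 -0.228  0.074] [ 0.324 -0.273 -0.003] [ 0.458 -0.191  0.11 ]
top guard 0.7 [ 0.618 -0.274  0.073] [ 0.594 -0.359 -0.003] [ 0.65  -0.206  0.11 ]
top guard 0.57 [0.474 0.274 0.073] [ 0.449  0.236 -0.001] [0.502 0.321 0.109]
top key_grip 0.55 [0.456 0.009 0.124] [0.452 0.009 0.123] [0.46  0.009 0.126]
top tumbler 0.8 [0.529 0.008 0.059] [ 0.403 -0.084  0.001] [0.647 0.105 0.144]
```

View pics/s5.png

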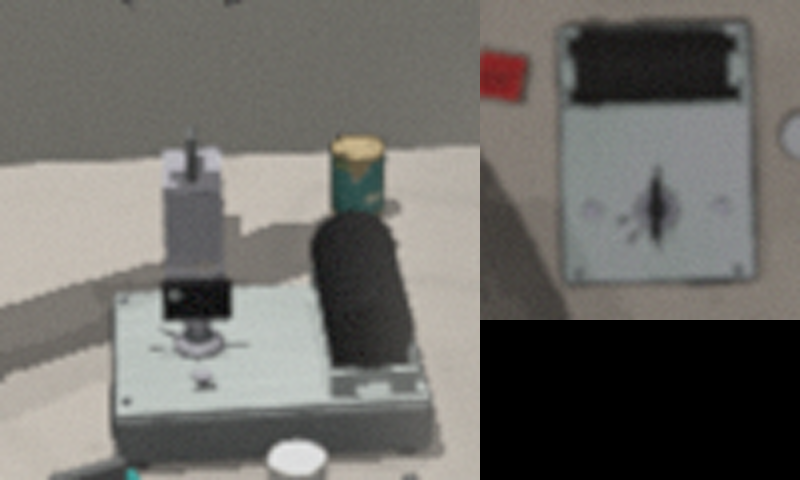

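```bash
python3 -m crank '[[0,-20,0,0,0,7,1],[0,-25,0,0,0,7,1],[0,-25,0,0,0,7,1],[0,-25,0,0,0,7,1],[0,-25,0,0,0,7,1],[0,-25,0,0,0,7,1],[0,-25,0,0,0,7,1],[0,-25,0,0,0,7,1]]'; python3 -m crank '[[0,-22,0,0,0,7,1],[0,-20,0,0,0,7,1],[0,-15,0,0,0,7,1],[0,-10,0,0,0,7,1],[0,0,0,0,0,5,1],[0,0,0,0,0,0,1],[0,0,0,0,0,0,1]]'
```

```text
time_s: 15.18
eef_pos: [0.4697, 0.0908, 0.2046]
tool_rot: [2.768, 1.483, -0.002]
wrist_force: [0.0, -0.4, 0.7]
finger_gap: 0.0853
time_s: 15.77
eef_pos: [0.4694, 0.0153, 0.2052]
tool_rot: [2.22, 2.218, -0.001]
wrist_force: [-0.8, 0.7, 1.3]
finger_gap: 0.0852
```

```bash
python3 -m crank '[[3,-7,0,0,0,-1,1],[0,0,-25,0,0,0,1],[0,0,-30,0,0,0,1],[0,0,-30,0,0,0,1],[0,0,-10,0,0,0,1],[0,0,0,0,0,0,1],[0,0,0,0,0,0,1]]'
```

```text
time_s: 16.35
eef_pos: [0.4766, 0.0078, 0.1094]
tool_rot: [2.249, 2.179, 0.006]
wrist_force: [0.5, -1.2, 0.1]
finger_gap: 0.0853
```

```bash
python3 -m crank '[[-4,0,-12,0,0,0,1],[0,0,-12,0,0,0,1],[0,0,-12,0,0,0,1],[0,0,-10,0,0,0,1],[0,0,-4,0,0,0,1],[0,0,0,0,0,0,1],[0,0,0,0,0,0,1]]'
```

```text
time_s: 16.93
eef_pos: [0.4804, 0.0073, 0.0649]
tool_rot: [2.245, 2.167, 0.019]
wrist_force: [0.2, -0.0, -0.8]
finger_gap: 0.0854
```

```bash
python3 -m crank '[[-6,0,-4,-0.5,0.6,0.5,1],[-2,0,-4,0,0,0,1],[0,0,-3,0,0,0,1],[0,0,0,0,0,0,1],[0,0,0,0,0,0,1]]'
```

```text
time_s: 17.35
eef_pos: [0.4737, 0.0072, 0.0553]
tool_rot: [2.233, 2.176, -0.0]
wrist_force: [-0.4, 0.4, 0.4]
finger_gap: 0.0858
```

```bash
python3 -m crank '[[-1,0,0,0,0,0,0.5],[0,0,0,0,0,0,0.3],[0,0,0,0,0,0,0.1],[0,0,0,0,0,0,0],[0,0,0,0,0,0,0],[0,0,0,0,0,0,0],[0,0,0,0,0,0,0]]' 40
```

```text
time_s: 17.93
eef_pos: [0.4731, 0.0079, 0.0558]
tool_rot: [2.234, 2.177, 0.003]
wrist_force: [-0.5, 2.2, 0.3]
finger_gap: 0.0094
```

```bash
python3 -m crank '[[0,0,0,0,0,-6,0],[0,0,0,0,0,-6,0],[0,0,0,0,0,-6,0],[0,0,0,0,0,-6,0],[0,0,0,0,0,-6,0],[0,0,0,0,0,0,0]]' 60; python3 -c "
from station import *;s=state();print(s['torque'],s['joints'])"
```

```text
time_s: 18.43
eef_pos: [0.4725, 0.0074, 0.0558]
tool_rot: [2.739, 1.492, -0.009]
wrist_force: [-0.1, 0.6, -0.3]
finger_gap: 0.009
[ 0.24621293 -0.05732945 -0.06471209] [-0.10603825  0.12610219 -0.53218395  0.90425727 -0.02178528  0.46702055]
```

```bash
python3 -m crank '[[0,0,0,0,0,-6,0],[0,0,0,0,0,-6,0],[0,0,0,0,0,-6,0],[0,0,0,0,0,-6,0],[0,0,0,0,0,-6,0],[0,0,0,0,0,-5,0],[0,0,0,0,0,0,0]]'; python3 -c "
from station import *;s=state();print(s['torque'],s['wrist_force'])"
```

```text
time_s: 19.02
eef_pos: [0.4716, 0.0072, 0.0558]
tool_rot: [3.066, 0.59, -0.021]
wrist_force: [-1.4, -0.0, 0.9]
finger_gap: 0.0095
[ 0.14762518 -0.16841615  0.23182339] [-1.38120958 -0.0406492   0.92985584]
```

```bash
python3 -m crank '[[0,0,0,0,0,-4,0],[0,0,0,0,0,-2,0],[0,0,0,0,0,0,0]]'
python3 - <<'E'
from h import *
for _ in range(3):
    s=state();print(s['torque'],s['tool_rot'])
    for n in("side",):
        im,d=camera(n);W=pts(n,d)
    m=(d>0)&(abs(W[...,0]-.472)<.05)&(abs(W[...,1]-.006)<.05)&(W[...,2]>.085)&(W[...,2]<.13)&(im.max(-1)<45)
    q=W[m];print(len(q),q.min(0).round(3),q.max(0).round(3))
E
```

```text
time_s: 19.27
eef_pos: [0.4715, 0.0072, 0.0559]
tool_rot: [3.091, 0.443, -0.023]
wrist_force: [-0.8, -0.2, 0.7]
finger_gap: 0.0087
[ 0.13170655 -0.14856215  0.10899633] [ 3.09072701  0.44346807 -0.02270327]
51 [ 0.459 -0.027  0.086] [0.486 0.017 0.127]
[ 0.14453535 -0.1525055   0.17024113] [ 3.09055653  0.44441316 -0.02270316]
53 [ 0.459 -0.025  0.088] [0.486 0.016 0.129]
[ 0.12465463 -0.15190738  0.14554764] [ 3.09075867  0.44322495 -0.02262593]
51 [ 0.459 -0.025  0.087] [0.482 0.023 0.127]
```

```bash
python3 -m crank '[[0,0,0,0,0,-3,0],[0,0,0,0,0,0,0],[0,0,0,0,0,0,0],[0,0,0,0,0,0,0],[0,0,0,0,0,0,0],[0,0,0,0,0,0,0]]'; python3 -c "
from station import *;s=state();print(s['torque'],s['tool_rot'])"
```

```text
time_s: 19.92
eef_pos: [0.4714, 0.0073, 0.0559]
tool_rot: [3.098, 0.387, -0.023]
wrist_force: [-0.3, -0.2, 0.3]
finger_gap: 0.0092
[ 0.12819535 -0.14086867  0.71164904] [ 3.09785444  0.38671394 -0.02329596]
```

The torque rose to 0.71 N·m, so the key is at the START stop, and it has been held for over 0.5 s. Now ease back most of the spring travel and let go.

```bash
python3 -m crank '[[0,0,0,0,0,6,0],[0,0,0,0,0,6,0],[0,0,0,0,0,6,0],[0,0,0,0,0,4,0],[0,0,0,0,0,0,0.3],[0,0,0,0,0,0,1],[0,0,0,0,0,0,1],[0,0,0,0,0,0,1]]'; python3 -m crank '[[0,0,0,0,0,0,1],[0,0,0,0,0,0,1],[0,0,10,0,0,0,1],[0,0,25,0,0,0,1],[0,0,35,0,0,0,1],[0,0,35,0,0,0,1],[0,0,35,0,0,0,1],[0,0,35,0,0,0,1]]'; python3 -m crank '[[0,-38,0,0,0,0,1],[0,-38,0,0,0,0,1],[0,-38,0,0,0,0,1],[0,-38,0,0,0,0,1],[0,-38,0,0,0,0,1],[0,-30,0,0,0,0,1],[0,0,0,0,0,0,1]]'
python3 - <<'E'
from h import *
C={}
for n in("side","top"):
    ds=[camera(n) for _ in range(4)];d=np.median([x[1] for x in ds],0);W=pts(n,d);C[n]=ds[-1][0]
    m=(d>0)&(abs(W[...,0]-.4735)<.05)&(abs(W[...,1]-.006)<.05)&(W[...,2]>.09)&(W[...,2]<.14)
    q=W[m]
    if len(q): print(n,"key",len(q),cv2.minAreaRect((q[:,:2]*1000).astype(np.float32)),q.min(0),q.max(0),np.linalg.eigh(np.cov(q[:,:2].T))[1][:,1])
    for t in("guard","jar","stamp","tin"):
        for r in regions_of(t,n)[:3]:
            w=W[r["pixels"]&(d>0)];print(n,t,round(r["p"],2),np.round(np.median(w,0),3),np.percentile(w,97,axis=0).round(3))
a=cv2.resize(C["side"][110:230,190:310],(480,480),interpolation=cv2.INTER_CUBIC)
b=cv2.resize(C["top"][150:230,195:275],(320,320),interpolation=cv2.INTER_CUBIC)
p=np.zeros((480,800,3),np.uint8);p[:,:480]=a;p[:320,480:]=b;save(p,"s6.png")
E
```

```text
time_s: 20.58
eef_pos: [0.472, 0.0066, 0.0558]
tool_rot: [2.963, 0.975, -0.016]
wrist_force: [0.5, 0.2, 0.6]
finger_gap: 0.0574
time_s: 21.25
eef_pos: [0.4613, 0.0075, 0.2311]
tool_rot: [2.973, 0.971, -0.046]
wrist_force: [1.1, 0.2, 0.7]
finger_gap: 0.085
time_s: 21.83
eef_pos: [0.4693, -0.2211, 0.2522]
tool_rot: [2.951, 0.977, -0.003]
wrist_force: [0.3, -0.3, -0.4]
finger_gap: 0.0856
side key 134 ((471.1805419921875, 3.1935901641845703), (10.194005966186523, 60.346439361572266), 50.98699188232422) [ 0.44894247 -0.01837355  0.09029715] [0.49269282 0.02423747 0.12576441] [-0.75075425  0.66058161]
side guard 0.95 [0.475 0.264 0.046] [0.501 0.331 0.087]
side guard 0.76 [ 0.617 -0.331  0.06 ] [ 0.648 -0.245  0.108]
side guard 0.58 [ 0.38  -0.241  0.071] [ 0.456 -0.196  0.107]
side jar 0.62 [0.475 0.264 0.046] [0.501 0.331 0.083]
side jar 0.6 [ 0.543 -0.159  0.036] [ 0.564 -0.128  0.045]
side tin 0.7 [0.641 0.333 0.049] [0.668 0.376 0.069]
side tin 0.6 [ 0.594 -0.505  0.018] [ 0.608 -0.483  0.029]
top key 42 ((473.58599853515625, 9.478275299072266), (9.801132202148438, 57.49711990356445), 47.84774398803711) [ 0.45216925 -0.01019901  0.09770788] [0.49455147 0.02887926 0.1271687 ] [-0.72811887  0.68545088]
top guard 0.76 [0.475 0.294 0.073] [0.503 0.386 0.11 ]
top guard 0.73 [ 0.617 -0.279  0.073] [ 0.648 -0.21   0.109]
top guard 0.58 [ 0.437 -0.189  0.003] [ 0.462 -0.178  0.043]
top jar 0.39 [ 0.546 -0.14   0.044] [ 0.565 -0.123  0.048]
top stamp 0.54 [0.61  0.17  0.025] [0.635 0.198 0.029]
top tin 0.8 [0.644 0.351 0.067] [0.67  0.38  0.072]
```

View pics/s6.png

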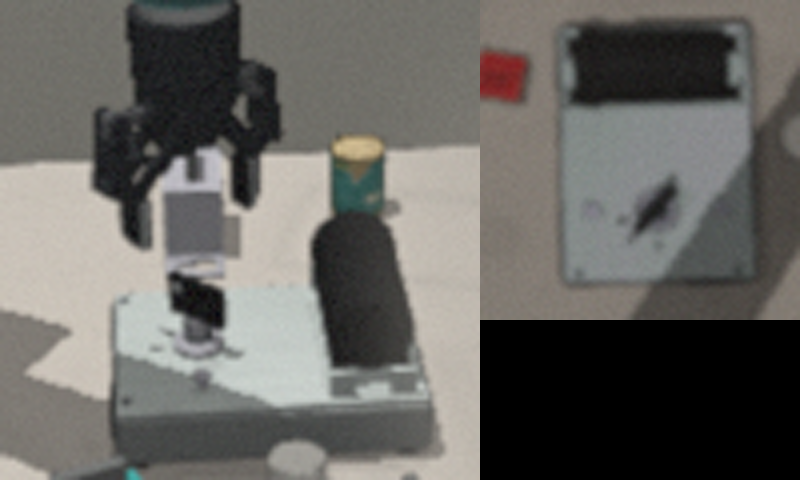

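The key's bow, seen in the side and top crops at about (197,300) and (655,207), points along the RUN dash at 41–43° (RUN is 43°). The guard stands upright behind the tumbler in the side view, clear of it, and the jar, stamp and tin have not moved.

```bash
python3 -c "
from station import *;print(job_done())"
```

```text
the job is handed in; nothing more can be done
None
```

The job is done and handed in at about 22 s; no verdict is reported. I slid the steel guard about 19 mm towards the front, lifted it off the studs and stood it on the bare table at about (0.475, 0.31). I then turned the key through RUN to START, held it about 0.5 s, eased it most of the way back and let go.

**Last checks:**
- **Key:** the bow reads 41–43°, where RUN is 43°. While I held it, the wrist torque rose to 0.71 N·m, which I took as the START stop; the joint itself can't be read.
- **Guard:** it stands upright and clear of the tumbler.
- **Bystanders:** the jar, stamp, tin and loupe are within about 2 mm of where they started. The last loupe position comes from a detection labelled "tin" at the loupe's original spot.

**What failed or disagreed:** my first grasp closed on air above the tab. The reported TCP height read about 36 mm lower than the fingertips the camera saw. I corrected for that by depth measurement, and the later contacts and grasps agreed with it. The networks also mislabelled a few things, which I discarded by position.

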